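# Shim the rocking stone slab

## Task

The stone pastry slab rocks because one foot is too short: the one at the corner diagonally opposite the corner where the two steel lips meet. Slide the flat packer under that foot and let go of it, then slide the wedge in, thin end first, on top of the packer until it is just snug: the foot bears on it, but the slab is not jacked up. Let go, then press down lightly on the steel ear right above that foot to check that the slab no longer rocks, and leave everything in place; do not shove the slab along the bench or disturb the other things.

Things in the scene. Friction and masses are not known exactly. Their poses are not given: they have to be found in the camera images.
- slab: Marble slab 210 x 290 x 18 mm on dark steel bars with four rubber ball feet; 5 kg, loose. Origin: on the bench under its centre, x, y along its edges. Stone's top at 72 mm, steel lips to 90 mm on the +x and -y edges: that corner is heavier, so it stands level on three feet. Foot centres x +-85, y +-165 mm, 20 mm outside the stone. The short foot is at x -85, y +165; free way in along slab's -y.
- ear (a point): Centre of the steel ear's upper face (end of the bar, 46 mm wide, 54 mm above the bench; it reaches 25 mm out past the foot), straight above the short foot, whose bottom hangs 13 to 18.5 mm over the bench (differs each time, not measured). About 7 N pressed here rocks the unshimmed slab. Press test here: 8 to 30 N down, half a second or more.
- packer: Flat white plastic shim, 110 x 46 x 8 mm (x, y, z), 45 g, lying flat on the bench. Origin: centre of its underside, x along its length. The foot's centre must end up over it, at least 10 mm from its ends and 5 mm from its long edges.
- wedge: White plastic taper shim 128 (x) x 40 mm, 55 g, flat. Origin: underside, mid length. Thin end x +64 mm, 2.5 mm thick; top rises 1 in 8 to 12.5 mm at x -16, then level to x -64. Grip block 24 x 24 mm, top 36 mm above underside, at x -52. The foot must rest on the taper; there resistance rises steeply: a push of 8 to 12 N is snug, over 16 N jacks up the slab. Friction then holds it.
- cutter: Steel pastry ring, 84 mm across, 45 mm high; leave alone. Origin: centre of its underside.
- bowl: Steel bowl, 140 mm across, 65 mm high; leave alone. Origin: centre of its underside.
- palette: Spatula lying on the bench; leave alone. Origin: under the tool, along x.
Mind the look-alikes: they are no part of the job. Of the things that look like the wedge, take the one that is nearest to the robot's base at the start. Of the things that look like the packer, the larger one is meant.

How it is judged:
By the outcome, as a careful person would: the job done as asked, in the order asked, and still so for the second after the job is handed in, with the robot touching nothing.
It also fails if it takes over 64 s, if anything falls off the work surface, if the arm or the gripper's body presses on something with over 40 N, if the wrist force passes 120 N, or if a joint passes its speed limit or range.

## Robot

A 6-joint arm with a two-finger parallel gripper is mounted at the origin on the work surface. World frame = base frame: x ahead of the robot, y to its left, z up, the work surface at z = 0. Lengths are in m, angles in rad, forces in N, time in s.
With the tool pointing down it reaches from about 0.35 to 0.875 m from the base axis. Payload 4.2 kg.
Tool frame: the origin (TCP) lies on the centre line of the jaws, within the pads' length; the fingertips stand manip.tcp_to_tips ahead of it and the grasp point (between the pads) lies 5 mm behind it (manip.tcp_to_tips is the distance from the TCP to the fingertips, in m); x points along the fingers, z is the direction in which the jaws open and shut, and the axes are right-handed (so a half turn about x gives the same grasp; the last joint's range is limited). The gripper opens to 87 mm and grips with 3 to 60 N. Pads are 19 mm wide; open, the fingers measure 117 mm over their backs; the gripper's body (75 mm by 190 mm) begins 51 mm behind the grasp point.
Start: joints at [-0.949, 0.385, 0.008, 0, -1.194, -0.259], TCP at [0.222, -0.584, 0.237] pointing down, gripper open.
Joint ranges: [-3.14, 3.14], [-1.21, 2.06], [-1.07, 1.41], [-3.16, 2.05], [-2.99, -0.16], [-3.1, 3.1]. Speed limits (rad/s): [2.79, 2.79, 3.14, 3.14, 3.14, 3.14].

## Interface

Orientations are given as a 3x3 rotation matrix whose columns are the frame's x, y, z axes.
In Python, from cell import manip gives the robot as it stands. Calls block until the motion is done:
- manip.goto(position, orientation): joint-space move of the TCP to a pose.
- manip.movel(position, rot=None, max_speed=0.15): straight line of the TCP; rot=None keeps the orientation; max_speed is the mean speed in m/s.
- manip.move_joints(angles): joint-space move.
- manip.open_gripper() and manip.close_gripper(newtons=None): open the fingers fully, or close them until they stop; newtons is the grip in N (None keeps the last).
- manip.sleep(seconds).
- manip.solve_ik(position, orientation): joint angles nearest the present ones, or None.
- manip.get_obs(): the state.
- manip.snapshot(name): name is "side" or "top" or "wrist"; returns a dict with "img" (420x560x3 uint8, red, green, blue), "range_z" (420x560 float32, m along the optical axis (not along the pixel's ray), 0 where there is no reading), "mtx" (3x3 intrinsics, pixels), "R" (3x3) and "t" (3): a world point X has camera coordinates R X + t. Camera axes: x right, y down, z forward; pixel columns grow to the right and rows downward; lengths in m; the calibration is good to about 2 mm. A picture is of the moment at which its call begins.
A pose or a line that the arm cannot do raises manip.PlanningError and nothing moves.
- manip.hand_in(): hands the job in, once; it reports no verdict.
The state is a dict: "time_s": time; "joint_positions": joint angles; "qd": joint speeds; "joint_torque": joint torques, N m; "tool_pos": TCP position; "eef_rot": TCP orientation; "contact_force": force on the tool from outside, world axes, zero at the start; "moment": the same for the moment, N m; "width": opening from 0.0 (shut) to 1.0 (fully open).
Only numpy, scipy, OpenCV 4.12 (cv2) and the standard library are available. Lean on these libraries where they do the work, as an engineer would, in place of code of your own. Each camera call takes 0.05 s, during which the arm holds its last target. There are 200 camera calls.

## Working session

There is one attempt and no reset: what is moved stays moved. The work goes in short steps, each a Python script; the robot and the scene stay as the last script left them, time stands still between calls to the robot, and variables do not carry over. Pictures are saved under pics/ and viewed, about 8 in all and at most 12, crops included, and the job is handed in when it is done.

```bash
ls; mkdir -p pics
python3 - <<'E'
from cell import manip
import cv2,numpy as np
print(manip.tcp_to_tips, manip.get_obs())
for n in("top","side"):
    s=manip.snapshot(n); cv2.imwrite(f"pics/{n}0.png",s["img"][:,:,::-1]); np.savez(f"pics/{n}0.npz",**s)
    print(n,s["mtx"],s["R"],s["t"],-s["R"].T@s["t"])
E
```

```text
pics
0.014 {'time_s': 0.0, 'joint_positions': array([-9.49381249e-01,  3.85572862e-01,  6.65481591e-03, -5.08671706e-04,
       -1.19401937e+00, -2.58544213e-01]), 'qd': array([ 4.45191117e-05,  1.93527372e-04, -8.45605520e-05, -6.38938360e-04,
        4.73129089e-04,  1.64671353e-04]), 'joint_torque': array([-1.41612112e-03, -3.90664494e+01,  1.87398630e+01,  4.21980947e+00,
        1.09929385e-02, -2.05235374e-04]), 'tool_pos': array([ 0.22163858, -0.58377551,  0.23545965]), 'eef_rot': array([[-8.61915924e-04, -9.34948193e-01, -3.54783221e-01],
       [ 2.01615278e-03, -3.54784256e-01,  9.34946023e-01],
       [-9.99997596e-01,  9.05476887e-05,  2.19079260e-03]]), 'contact_force': array([-0.60708685,  0.53705799,  0.07058028]), 'moment': array([ 0.0078421 , -0.02353651,  0.05260961]), 'width': 0.9996201961199912}
top [[395.80193849   0.         276.1436372 ]
 [  0.         395.80193849 214.58640269]
 [  0.           0.           1.        ]] [[ 0.01480297 -0.99956368 -0.02556024]
 [-0.99392697 -0.01192214 -0.10939398]
 [ 0.10904152  0.02702436 -0.99366978]] [0.16400578 0.56414897 0.85259828] [0.46532649 0.14761915 0.91310767]
side [[381.95352156   0.         284.09759106]
 [  0.         381.95352156 207.06088747]
 [  0.           0.           1.        ]] [[-0.8513042  -0.52440795 -0.01665698]
 [-0.27466172  0.47247588 -0.83745297]
 [ 0.44703702 -0.7083522  -0.5462555 ]] [0.56131168 0.12517152 0.96143211] [0.08243107 0.91624833 0.63936259]
```

View pics/top0.png

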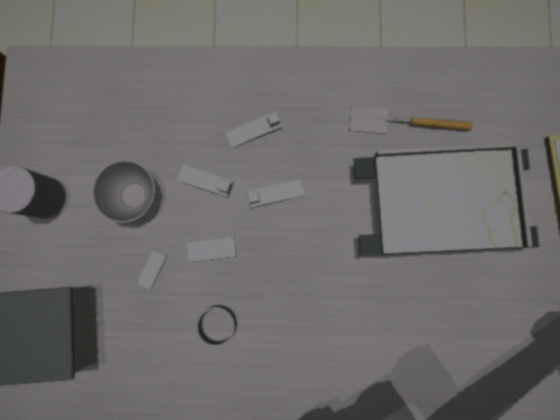

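View pics/side0.png

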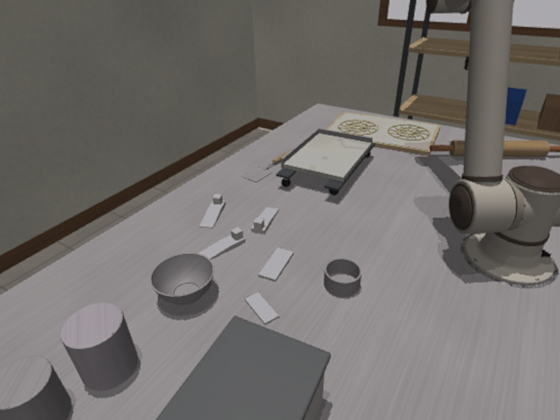

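The top view shows three wedge look-alikes, at about (255,130), (205,181) and (276,194). The last is nearest the base, with its block at (254,198) and its thin end pointing right (−y). The packer look-alikes are at (211,249), the larger, and (151,270). The slab is at (450,202). Its lips look to be along the top and right edges, so the short foot would be under the lower-left ear at (370,245). I'll measure these next.

```bash
cat > h.py <<'E'
import numpy as np, cv2
def world(s):
    v,u=np.mgrid[:420,:560]; z=s["range_z"]; K=s["mtx"]
    c=np.stack([(u-K[0,2])/K[0,0]*z,(v-K[1,2])/K[1,1]*z,z],-1)
    return (c-s["t"])@s["R"]
def ray(s,uv,z):
    K=s["mtx"]; C=-s["R"].T@s["t"]
    d=np.c_[(np.asarray(uv,float)-K[[0,1],[2,2]])/K[0,0],np.ones(len(uv))]@s["R"]
    return C+d*((z-C[2])/d[:,2])[:,None]
def rectw(s,mask,z):
    "min-area rect of the largest contour cast on plane z: centre, (long,short), dir of long side"
    c=max(cv2.findContours(mask.astype(np.uint8),cv2.RETR_EXTERNAL,cv2.CHAIN_APPROX_NONE)[0],key=cv2.contourArea)
    p=ray(s,c[:,0],z)[:,:2]
    b=cv2.boxPoints(cv2.minAreaRect((p*1000).astype(np.float32)))/1000
    e=[b[1]-b[0],b[2]-b[1]]; e.sort(key=np.linalg.norm)
    return b.mean(0),np.linalg.norm(e[1]),np.linalg.norm(e[0]),e[1]/np.linalg.norm(e[1])
E
python3 - <<'E'
from h import *
s=dict(np.load("pics/top0.npz")); W=world(s)
g=s["img"].astype(int); V=cv2.cvtColor(s["img"],cv2.COLOR_RGB2HSV)
print("bench z",np.median(W[300:400,100:180,2]), "V bench",np.median(V[300:400,250:300,2]),"V packer",V[249,211],V[270,151],V[192,285],V[181,205])
for n,(u0,v0,u1,v1),z in(("packer",(182,228,242,268),.008),("small",(130,245,172,295),.008),("wedgeA",(243,172,310,212),.006),("wedgeB",(172,158,238,200),.006),("wedgeC",(220,108,288,150),.006)):
    m=np.zeros((420,560),bool); sub=V[v0:v1,u0:u1]
    m[v0:v1,u0:u1]=sub[...,2]>np.median(V[300:400,250:300,2])+25
    c,L,S,d=rectw(s,m,z); print(n,c.round(4),"L,S",round(L,4),round(S,4),"dir",d.round(3),"dist",np.linalg.norm(c).round(3))
# blocks / heights
for n,(u0,v0,u1,v1) in(("A",(243,180,310,215)),):
    P=W[v0:v1,u0:u1].reshape(-1,3); P=P[P[:,2]>.027]; print("block",n,len(P),np.median(P,0).round(4),P.min(0).round(3),P.max(0).round(3))
P=W[130:270,340:550].reshape(-1,3)
for lo,hi in((.048,.06),(.066,.078),(.083,.097)):
    q=P[(P[:,2]>lo)&(P[:,2]<hi)]; print(lo,len(q),q.min(0).round(3),q.max(0).round(3))
m=np.zeros((420,560),bool); m[130:270,340:550]=abs(W[130:270,340:550,2]-.072)<.005
m=cv2.morphologyEx(m.astype(np.uint8),cv2.MORPH_OPEN,np.ones((5,5)));print("slab",[np.round(x,4) for x in rectw(s,m,.072)])
for n,(u0,v0,u1,v1) in(("earlow",(345,225,385,265)),("earup",(345,150,380,190))):
    P=W[v0:v1,u0:u1].reshape(-1,3); P=P[abs(P[:,2]-.054)<.006]; print(n,len(P),P.mean(0).round(4),P.min(0).round(3),P.max(0).round(3))
im=s["img"][:,:,::-1]
a=cv2.resize(im[165:285,120:320],None,fx=4,fy=4,interpolation=cv2.INTER_CUBIC); cv2.imwrite("pics/c1.png",np.clip(a*1.4,0,255))
a=cv2.resize(im[130:270,340:550],None,fx=3.8,fy=3.8,interpolation=cv2.INTER_CUBIC); cv2.imwrite("pics/c2.png",np.clip(a*1.6,0,255))
E
```

```text
bench z -0.0006473588637230077 V bench 116.0 V packer [113   8 135] [105   8 134] [105  11 135] [113   8 132]Traceback (most recent call last):
  File "<stdin>", line 8, in <module>
  File "h.py", line 12, in rectw
    c=max(cv2.findContours(mask.astype(np.uint8),cv2.RETR_EXTERNAL,cv2.CHAIN_APPROX_NONE)[0],key=cv2.contourArea)
ValueError: max() iterable argument is empty
```

```bash
cat > m.py <<'E'
from h import *
s=dict(np.load("pics/top0.npz")); W=world(s)
V=cv2.GaussianBlur(cv2.cvtColor(s["img"],cv2.COLOR_RGB2HSV),(3,3),0)[...,2]
im=s["img"][:,:,::-1].copy()
for n,(u0,v0,u1,v1),z in(("packer",(182,228,242,268),.008),("small",(130,245,172,295),.008),("wedgeA",(243,172,310,212),.006),("wedgeB",(172,158,238,200),.006),("wedgeC",(220,108,288,150),.006)):
    m=np.zeros((420,560),np.uint8)
    sub=np.ascontiguousarray(V[v0:v1,u0:u1]); bg=np.median(sub); t=(np.percentile(sub,97)+np.percentile(sub,40))/2
    m[v0:v1,u0:u1]=(sub>t)|(W[v0:v1,u0:u1,2]>.02) if n[0]=="w" else sub>t
    m=cv2.morphologyEx(m,cv2.MORPH_CLOSE,np.ones((5,5)));m=cv2.morphologyEx(m,cv2.MORPH_OPEN,np.ones((3,3)))
    c,L,S,d=rectw(s,m,z); print(n,c.round(4),"L,S",round(L,4),round(S,4),"dir",d.round(3),"dist",np.linalg.norm(c).round(3))
    cv2.drawContours(im,cv2.findContours(m,0,1)[0],-1,(0,0,255),1)
P=W[180:215,243:310].reshape(-1,3); print("wedgeA zmax",P[:,2].max()); P=P[P[:,2]>.027]; print("block",len(P),np.median(P,0).round(4),P.min(0).round(3),P.max(0).round(3))
P=W[130:270,340:550].reshape(-1,3)
for lo,hi in((.048,.06),(.066,.078),(.083,.097)):
    q=P[(P[:,2]>lo)&(P[:,2]<hi)]; print(lo,len(q),q.min(0).round(3),q.max(0).round(3))
m=np.zeros((420,560),np.uint8); m[130:270,340:550]=abs(W[130:270,340:550,2]-.072)<.006
m=cv2.morphologyEx(m,cv2.MORPH_OPEN,np.ones((7,7)));print("slab",[np.round(x,4) for x in rectw(s,m,.072)])
cv2.drawContours(im,cv2.findContours(m,0,1)[0],-1,(0,0,255),1)
for n,(u0,v0,u1,v1) in(("earlow",(345,225,385,265)),("earup",(345,150,380,190))):
    P=W[v0:v1,u0:u1].reshape(-1,3); P=P[abs(P[:,2]-.054)<.006]; print(n,len(P),P.mean(0).round(4),P.min(0).round(3),P.max(0).round(3))
    m=np.zeros((420,560),np.uint8); m[v0:v1,u0:u1]=abs(W[v0:v1,u0:u1,2]-.054)<.006; print([np.round(x,4) for x in rectw(s,m,.054)])
    cv2.drawContours(im,cv2.findContours(m,0,1)[0],-1,(0,255,0),1)
a=cv2.resize(im[165:285,120:320],None,fx=3.9,fy=3.9,interpolation=cv2.INTER_CUBIC); cv2.imwrite("pics/c1.png",cv2.convertScaleAbs(a,alpha=1.5))
a=cv2.resize(im[130:270,340:550],None,fx=3.8,fy=3.8,interpolation=cv2.INTER_CUBIC); cv2.imwrite("pics/c2.png",cv2.convertScaleAbs(a,alpha=1.5))
E
python3 m.py
```

```text
packer [0.485  0.3217] L,S 0.1063 0.0422 dir [ 0.132 -0.991] dist 0.582
small [0.4362 0.4576] L,S 0.0812 0.0312 dir [ 0.911 -0.413] dist 0.632
wedgeA [0.6168 0.1777] L,S 0.1372 0.0381 dir [ 0.238 -0.971] dist 0.642
wedgeB [0.6457 0.3381] L,S 0.1296 0.0387 dir [0.265 0.964] dist 0.729
wedgeC [0.7689 0.2285] L,S 0.1303 0.0391 dir [ 0.402 -0.916] dist 0.802
wedgeA zmax 0.9131076696245656
block 132 [0.6009 0.2219 0.0356] [0.465 0.148 0.03 ] [0.617 0.235 0.913]
0.048 1474 [ 0.474 -0.391  0.048] [0.711 0.001 0.06 ]
0.066 13778 [ 0.479 -0.348  0.066] [ 0.707 -0.043  0.078]
0.083 1181 [ 0.497 -0.353  0.083] [ 0.714 -0.043  0.093]
slab [array([ 0.5936, -0.1963], dtype=float32), np.float32(0.2955), np.float32(0.2113), array([ 0.0642, -0.9979], dtype=float32)]
earlow 481 [ 0.4979 -0.034   0.0526] [ 0.474 -0.063  0.049] [ 0.539 -0.009  0.06 ]
[array([ 0.4977, -0.0349], dtype=float32), np.float32(0.0506), np.float32(0.0459), array([ 0.0748, -0.9972], dtype=float32)]
earup 464 [ 0.6662 -0.0234  0.053 ] [ 0.618 -0.049  0.048] [0.694 0.001 0.06 ]
[array([ 0.6662, -0.0229], dtype=float32), np.float32(0.048), np.float32(0.0471), array([ 0.0096, -1.    ], dtype=float32)]
```

View pics/c1.png

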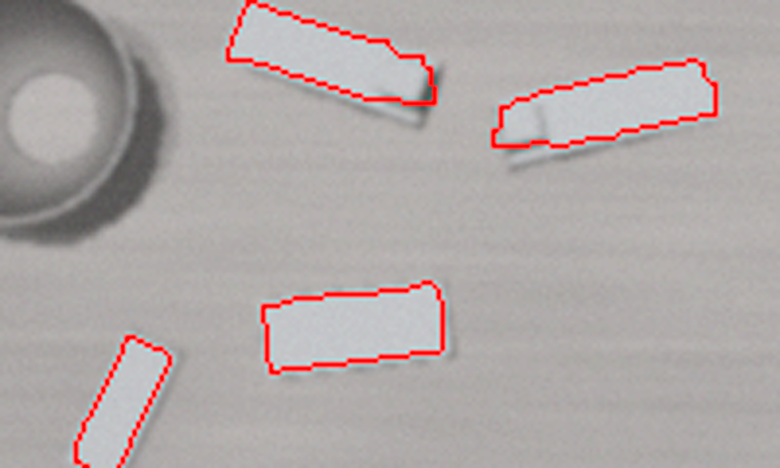

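View pics/c2.png

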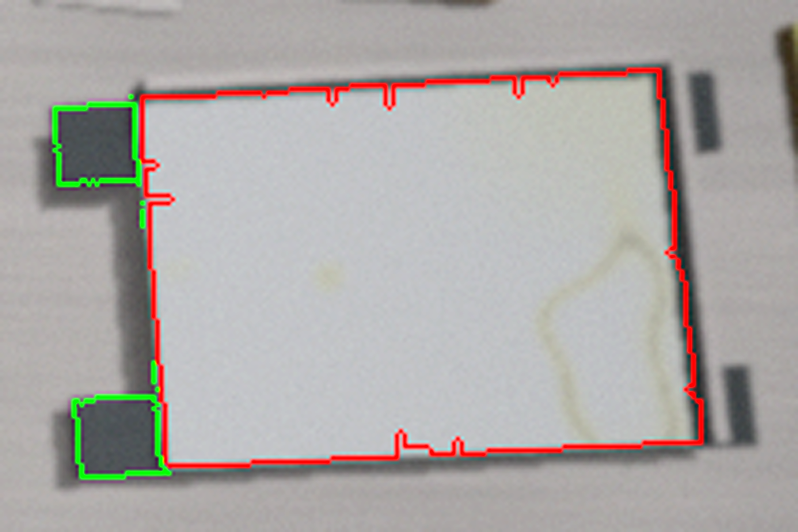

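The crops confirm the choice. The wedge has its block at crop (520,120), which is the left (+y) end, and the larger packer is at crop (355,330). On the slab, the short-foot ear is lower left at crop (118,437). Measured sizes match the stated ones, and the ear sits at the position the slab pose predicts. I'll check the lip heights and the reach, then place the packer.

```bash
cat >> h.py <<'E'
yd=np.array([-.064,.998]); xd=np.array([.998,.064]); foot=np.array([.498,-.0365]); yd/=np.linalg.norm(yd); xd/=np.linalg.norm(xd)
def R(d):
    z=np.array([d[0],d[1],0]); z/=np.linalg.norm(z); x=np.array([0,0,-1.]); return np.c_[x,np.cross(z,x),z]
def P(p,z): return np.array([p[0],p[1],z])
pk=np.array([.485,.3217]); pd=np.array([.132,-.991])   # packer centre, direction (-y)
wb=np.array([.601,.222]); wd=np.array([.237,-.971])    # wedge block, direction to thin end
perp=lambda d: np.array([-d[1],d[0]])
E
python3 - <<'E'
from h import *
from cell import manip
s=dict(np.load("pics/top0.npz")); W=world(s); Q=W[130:270,340:550].reshape(-1,3); Q=Q[(Q[:,2]>.083)&(Q[:,2]<.097)][:,:2]-[.5936,-.1963]
print("high pts: |+x|",sum(Q@xd>.095),"|-x|",sum(Q@xd<-.095),"|+y|",sum(Q@yd>.135),"|-y|",sum(Q@yd<-.135))
B=W[170:220,235:275].reshape(-1,3); B=B[(B[:,2]>.031)&(B[:,2]<.04)]; 
r=cv2.minAreaRect((B[:,:2]*1000).astype(np.float32)); print("block",len(B),r,B[:,2].mean())
for sg in(1,-1):
    for p,z,d in((pk-pd*.04,.017,sg*perp(pd)),(foot+.07*yd,.02,sg*xd),(wb,.029,sg*perp(wd)),(foot+.09*yd,.037,sg*xd),(foot,.06,sg*xd)):
        q=manip.solve_ik(P(p,z),R(d)); print(sg,None if q is None else np.round(q,2))
E
```

```text
high pts: |+x| 640 |-x| 32 |+y| 30 |-y| 588
block 112 ((603.164794921875, 223.6879425048828), (23.36147689819336, 24.113353729248047), 15.266190528869629) 0.0352766597129681
1 [ 0.91  0.58 -0.3   0.   -0.69  2.36]
1 [ 0.4   0.45 -0.56  0.   -0.56  2.81]
1 [ 0.61  0.61 -0.18  0.   -0.78  2.78]
1 [ 0.44  0.42 -0.55  0.   -0.6   2.77]
1 [ 0.25  0.39 -0.52  0.   -0.67  2.95]
-1 [ 0.91  0.58 -0.3   0.   -0.69 -0.78]
-1 [ 0.4   0.45 -0.56  0.   -0.56 -0.33]
-1 [ 0.61  0.61 -0.18  0.   -0.78 -0.37]
-1 [ 0.44  0.42 -0.55  0.   -0.6  -0.37]
-1 [ 0.25  0.39 -0.52  0.   -0.67 -0.19]
```

```bash
sed -i 's/^wb=np.array(\[.601,.222\])/wb=np.array([.603,.2235])/' h.py
python3 - <<'E'
from h import *
from cell import manip
T=lambda:manip.get_obs()["time_s"]
g=pk-pd*.04; print(T())
manip.goto(P(g,.20),R(-perp(pd))); print("above",T(),manip.get_obs()["tool_pos"])
s=manip.snapshot("wrist"); np.savez("pics/w1.npz",**s); cv2.imwrite("pics/w1.png",s["img"][:,:,::-1])
E
```

```text
0.1
above 3.5167 [0.48010664 0.3607799  0.20002315]
```

View pics/w1.png

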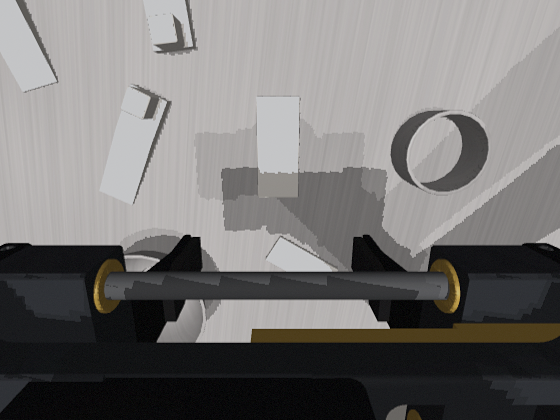

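The wrist view shows the packer at about (278,145), upright and centred between the fingers (column 277). I'll check it by casting its corners onto the 8 mm plane, then grasp it and slide it in.

Run:
```python
from h import *
from cell import manip
s=dict(np.load("pics/w1.npz")); c=ray(s,[(257,97),(299,97),(298,196),(258,196)],.008)[:,:2]; print("packer wrist",c.mean(0),np.linalg.norm(c[0]-c[3]),np.linalg.norm(c[0]-c[1]))
def st(n): o=manip.get_obs(); print(n,round(o["time_s"],2),o["tool_pos"].round(4),o["contact_force"].round(1),round(o["width"]*87,1))
g=pk-pd*.04
manip.movel(P(g,.017),max_speed=.2); st("down"); 
manip.close_gripper(20); st("grip")
manip.movel(P(g,.06),max_speed=.2); st("lift")
manip.goto(P(foot+.132*yd,.06),R(-xd)); st("pre")
manip.movel(P(foot+.132*yd,.0185)); st("low")
s=manip.snapshot("side"); np.savez("pics/s1.npz",**s); cv2.imwrite("pics/s1.png",cv2.resize(s["img"][100:260,220:420,::-1],None,fx=3.9,fy=3.7))
```

```text
packer wrist [0.48375996 0.32144986] 0.10704235710553975 0.04391424443282069
down 4.63 [0.4802 0.3619 0.0176] [ 0.4  0.4 -0.2] 87.3
grip 5.41 [0.4797 0.3613 0.017 ] [ 0.9 -0.5  1.8] 45.5
lift 5.78 [0.48   0.3618 0.0609] [ 0.5  0.3 -0.3] 45.5
pre 6.82 [0.4902 0.0961 0.06  ] [-0.   0.2 -0.8] 45.9
low 7.24 [0.4897 0.0962 0.0181] [ 1.1 -0.4 -0.6] 45.7
```

View pics/s1.png

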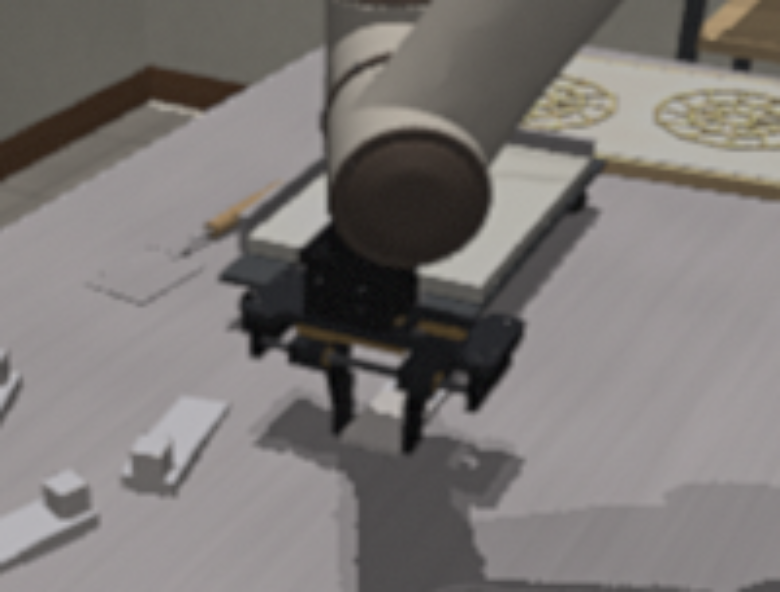

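The side view shows the packer held flat between the fingers at about (375,430), in front of the short foot. I'll slide it in while watching the force.

Run:
```python
from h import *
from cell import manip
def st(n):
    o=manip.get_obs(); print(n,round(o["time_s"],2),o["tool_pos"].round(4),o["contact_force"].round(1),round(o["width"]*87,1)); return o
f0=manip.get_obs()["contact_force"]
for a in(.11,.09,.07):
    manip.movel(P(foot+a*yd,.0185),max_speed=.06); o=st(a)
    if np.linalg.norm(o["contact_force"]-f0)>4: print("HIT"); break
else:
    manip.movel(P(foot+.07*yd,.0165),max_speed=.03); st("low")
    manip.open_gripper(); st("open")
    manip.movel(P(foot+.075*yd,.12),max_speed=.25)
    manip.goto(P(wb,.15),R(-perp(wd))); st("above wedge")
    s=manip.snapshot("wrist"); np.savez("pics/w2.npz",**s); cv2.imwrite("pics/w2.png",s["img"][:,:,::-1])
    s=manip.snapshot("top"); np.savez("pics/top2.npz",**s); W=world(s); 
    cv2.imwrite("pics/top2.png",cv2.resize(s["img"][130:270,240:450,::-1],None,fx=3.8,fy=3.8))
```

```text
0.11 7.81 [0.4911 0.0728 0.0186] [ 0.6  0.4 -0. ] 45.7
0.09 8.29 [0.4923 0.0529 0.0185] [ 0.8 -0.1  0.2] 45.5
0.07 8.78 [0.4936 0.033  0.0185] [-0.4 -0.1 -1.6] 45.6
low 9.03 [0.4935 0.0335 0.0164] [-0.3  1.5 -0.5] 45.6
open 9.97 [0.4935 0.0333 0.0165] [ 0.8  0.5 -0.2] 86.8
above wedge 11.42 [0.6018 0.2223 0.1485] [-0.4  0.2  0.7] 86.8
```

View pics/w2.png

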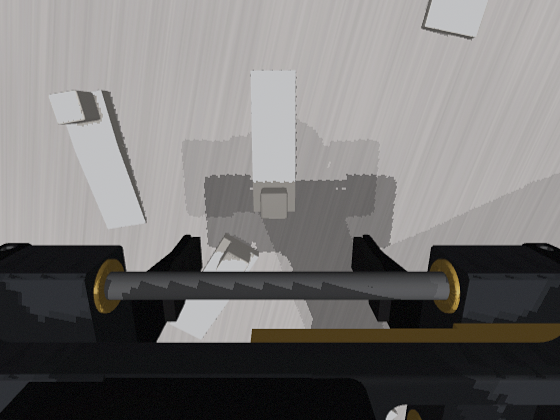

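The wrist view shows the wedge at about (273,140) and its block at (274,206), centred in the jaws. Wedge B's end, at (235,250), is clear of the left finger. The packer's outer end is at the top right (455,10). I'll check the packer's position numerically, then grip the wedge.

Run:
```python
from h import *
from cell import manip
def st(n):
    o=manip.get_obs(); print(n,round(o["time_s"],2),o["tool_pos"].round(4),o["contact_force"].round(1),round(o["width"]*87,1)); return o
s=dict(np.load("pics/w2.npz"))
b=ray(s,[(274,206)],.036)[0,:2]; print("block",b)
e=ray(s,[(422,28),(473,38)],.008)[:,:2]; print("packer end in slab frame (rel foot) x,y mm:",((e-foot)@np.c_[xd,yd]*1000).round(1))
pa=ray(s,[(250,70),(296,71)],.0025)[:,:2]; print("thin end",pa.mean(0),"len from block",np.linalg.norm(pa.mean(0)-b),(pa.mean(0)-b)/np.linalg.norm(pa.mean(0)-b))
g=(wb+b)/2
manip.movel(P(g,.029),max_speed=.2); st("down")
manip.close_gripper(45); st("grip")
manip.movel(P(g,.075),max_speed=.2); st("lift")
k=foot+.165*yd   # thin end (116 mm ahead of block) 49 mm short of the foot
manip.goto(P(k,.075),R(-xd)); st("pre")
manip.movel(P(k,.0395)); st("low")
s=manip.snapshot("side"); np.savez("pics/s2.npz",**s); cv2.imwrite("pics/s2.png",cv2.resize(s["img"][140:250,240:390,::-1],None,fx=5.2,fy=5.2,interpolation=cv2.INTER_CUBIC))
```

```text
block [0.60328049 0.22475249]
packer end in slab frame (rel foot) x,y mm: [[ 25.   87.3]
 [-19.8  87. ]]
thin end [0.63124834 0.11322554] len from block 0.1149802674727199 [ 0.24324037 -0.96996604]
down 12.28 [0.6041 0.2242 0.0303] [0.3 0.5 0.3] 87.2
grip 13.32 [0.6031 0.2241 0.0289] [ 0.5 -0.3  0.1] 23.4
lift 13.7 [0.6035 0.2245 0.0761] [ 0.1 -0.5 -1.5] 23.2
pre 14.35 [0.4872 0.1279 0.0747] [-0.2  0.8 -0.4] 23.8
low 14.73 [0.4879 0.1286 0.0389] [-0.4  0.4 -1.2] 23.6
```

View pics/s2.png

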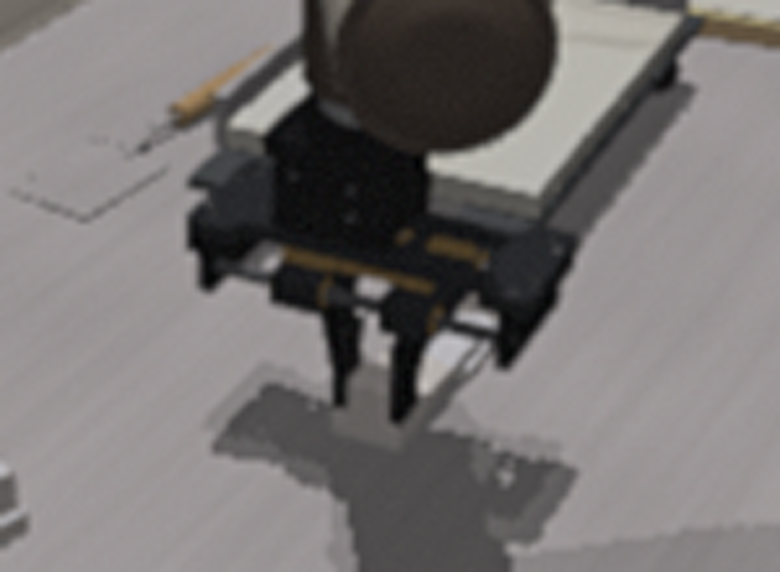

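The side view shows the wedge held level by its block at about (370,420), lined up over the packer's outer end. The packer's end measures +87 mm from the foot, so the foot is about 23 mm inside the packer's leading end and centred to within 3 mm. Next I'll approach, lower until it touches, then push in small steps with force readings.

```bash
cat >> h.py <<'E'
def force(m,n=6):
    F=[]
    for _ in range(n): m.sleep(.015); F.append(m.get_obs()["contact_force"])
    return np.mean(F,0)
E
python3 - <<'E'
from h import *
from cell import manip
T=lambda:round(manip.get_obs()["time_s"],2)
manip.movel(P(foot+.130*yd,.0395),max_speed=.1); f0=force(manip); print(T(),"base",f0.round(2),manip.get_obs()["tool_pos"].round(4))
z=.0390
while z>.0355:
    manip.movel(P(foot+.130*yd,z),max_speed=.02); f=force(manip)-f0; print("z",round(z,4),f.round(2),T())
    if f[2]>1.2: break
    z-=.0006
f0=force(manip); a=.130; print("z",z,"base",f0.round(2))
while a>.05:
    a-=.003; manip.movel(P(foot+a*yd,z),max_speed=.03); f=force(manip,4)-f0; print(round(a*1000,1),"push",round(f[:2]@yd,2),"lat",round(f[:2]@xd,2),"fz",round(f[2],2),T())
    if f[:2]@yd>2.5 or abs(f[2])>4: break
print(manip.get_obs()["tool_pos"], ((manip.get_obs()["tool_pos"][:2]-foot)@yd))
E
```

```text
15.38 base [ 0.56  0.01 -0.61] [0.49   0.0935 0.0398]
z 0.039 [-0.23 -0.09 -0.11] 15.73
z 0.0384 [-0.82 -0.01  0.05] 16.08
z 0.0378 [-0.2  -0.16  0.33] 16.43
z 0.0372 [-0.96 -0.27 -0.15] 16.78
z 0.0366 [-1.3   0.11  2.01] 17.13
z 0.03659999999999999 base [-0.37  0.2   2.05]
127.0 push -1.3 lat 1.04 fz -0.18 17.55
124.0 push -0.51 lat 1.65 fz -0.05 17.87
121.0 push -0.71 lat 1.55 fz 0.79 18.18
118.0 push 0.03 lat 1.32 fz 1.74 18.5
115.0 push 0.69 lat 0.94 fz 2.62 18.82
112.0 push 1.4 lat 1.43 fz 2.81 19.13
109.0 push 1.0 lat 1.06 fz 3.64 19.45
106.0 push 1.24 lat 0.63 fz 3.1 19.77
103.0 push 1.62 lat 0.91 fz 3.13 20.08
100.0 push 1.03 lat 1.34 fz 3.7 20.4
97.0 push 0.98 lat 0.74 fz 3.12 20.72
94.0 push 0.81 lat 0.92 fz 3.07 21.03
91.0 push 1.97 lat 1.06 fz 3.57 21.35
88.0 push 3.75 lat 1.2 fz 3.37 21.67
[0.49301619 0.05215381 0.03685609] 0.08879102831953883
```

Contact with the foot starts at a ≈ 88–90 mm. That puts the foot at wedge x ≈ +36, on the taper, where it is about 6 mm thick. I'll relieve the down-load slightly and push in finer steps to about 10 N.

Run:
```python
from h import *
from cell import manip
T=lambda:round(manip.get_obs()["time_s"],2)
f0=np.array([.56,.01,-.61]); z=.0369; a=.088
while a>.070:
    manip.movel(P(foot+a*yd,z),max_speed=.03); f=force(manip,8)-f0; p=f[:2]@yd
    print(round(a*1000,2),"push",round(p,2),"lat",round(f[:2]@xd,2),"fz",round(f[2],2),"y",round((manip.get_obs()["tool_pos"][:2]-foot)@yd*1000,2),T())
    if p>8.8 or f[2]>9: break
    a-=.0006 if p<6 else .0003
```

```text
88.0 push 5.32 lat 0.6 fz 3.18 y 88.64 22.05
87.4 push 7.25 lat 0.73 fz 3.3 y 88.47 22.43
87.1 push 8.5 lat 0.24 fz 3.47 y 88.42 22.82
86.8 push 9.68 lat 0.01 fz 3.61 y 88.29 23.2
```

Push is 9.7 N, which is snug. I'll release, back off, and look.

Run:
```python
from h import *
from cell import manip
def st(n):
    o=manip.get_obs(); print(n,round(o["time_s"],2),o["tool_pos"].round(4),o["contact_force"].round(1),round(o["width"]*87,1)); return o
manip.open_gripper(); o=st("open")
p=o["tool_pos"]
manip.movel(P(p[:2],.13),max_speed=.15)
manip.movel(P(foot+.17*yd,.20),max_speed=.25); st("up")
s=manip.snapshot("wrist"); np.savez("pics/w3.npz",**s); cv2.imwrite("pics/w3.png",s["img"][:,:,::-1])
s=manip.snapshot("side"); np.savez("pics/s3.npz",**s); 
s=manip.snapshot("top"); np.savez("pics/top3.npz",**s)
```

```text
open 24.43 [0.4924 0.0501 0.0369] [-0.2 -0.   0. ] 86.7
up 25.77 [0.486  0.1327 0.1984] [-0.2 -0.3 -0.8] 87.1
```

View pics/w3.png

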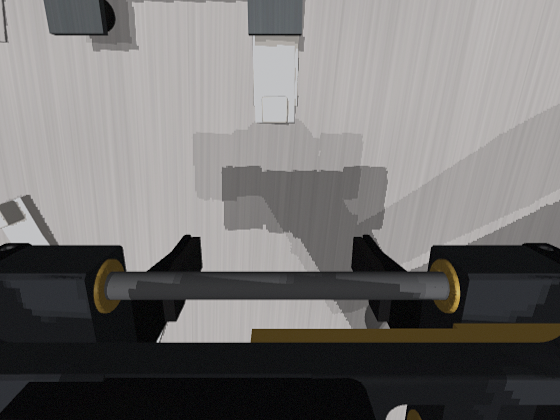

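The wrist view shows the wedge standing straight under the ear: block at (275,109), ear edge from (249,35) to (302,35), with the packer beneath. I'll check the numbers and do the press test.

Run:
```python
from h import *
from cell import manip
def st(n):
    o=manip.get_obs(); print(n,round(o["time_s"],2),o["tool_pos"].round(4),o["contact_force"].round(1),round(o["width"]*87,1)); return o
s=dict(np.load("pics/w3.npz")); F=lambda uv,z:((ray(s,uv,z)[:,:2]-foot)@np.c_[xd,yd]*1000).round(1)
print("ear outer edge (exp y 25, x +-23)",F([(249,35),(302,35)],.054).tolist(),"block (exp y ~88.5)",F([(275,109)],.044).tolist())
manip.close_gripper(20)
manip.goto(P(foot,.12),R(-xd)); st("above ear")
manip.movel(P(foot,.074),max_speed=.15); f0=force(manip,8); st("near"); z=.072
while z>.058:
    manip.movel(P(foot,z),max_speed=.04); f=force(manip,4)-f0; print(round(z*1000,1),f.round(1),manip.get_obs()["tool_pos"].round(4))
    if f[2]>13: break
    z-=.001 if f[2]<2 else .0005
for _ in range(4): manip.sleep(.2); print("hold",(force(manip,4)-f0).round(1),manip.get_obs()["tool_pos"][2].round(4))
manip.movel(P(foot,.12),max_speed=.1); st("up")
manip.goto(P(foot+.17*yd,.20),R(-xd)); st("back")
s=manip.snapshot("wrist"); np.savez("pics/w4.npz",**s); cv2.imwrite("pics/w4.png",s["img"][:,:,::-1])
t=manip.snapshot("top"); np.savez("pics/top4.npz",**t)
for n in("top3","top4"):
    W=world(dict(np.load(f"pics/{n}.npz"))); print(n,"stone z median at 3 spots",[np.median(W[v-5:v+5,u-5:u+5,2]).round(4) for u,v in((400,180),(400,235),(500,235))])
```

```text
ear outer edge (exp y 25, x +-23) [[22.0, 28.9], [-23.2, 28.8]] block (exp y ~88.5) [[-0.1, 89.1]]
above ear 28.23 [ 0.4989 -0.0361  0.1206] [0.3 0.6 0.3] 0.4
near 28.82 [ 0.4992 -0.0358  0.0753] [ 1.9 -0.4 -0.1] 0.5
72.0 [-0.3 -0.   0.2] [ 0.4981 -0.0365  0.0723]
71.0 [ 0.2  0.1 -0.2] [ 0.498  -0.0365  0.0709]
70.0 [ 0.   0.2 -0.5] [ 0.498  -0.0365  0.0699]
69.0 [-0.4  0.3 -0.3] [ 0.498  -0.0365  0.069 ]
68.0 [-0.3 -0.1 -0.2] [ 0.498  -0.0365  0.068 ]
67.0 [-2.4  0.6  5.9] [ 0.498  -0.0365  0.0678]
66.5 [-3.7  0.5  9.1] [ 0.498  -0.0365  0.0678]
66.0 [-4.2  1.6 12.7] [ 0.498  -0.0365  0.0677]
65.5 [-5.8  1.9 15.5] [ 0.498  -0.0365  0.0677]
hold [-5.4  1.8 15.5] 0.0677
hold [-5.7  2.  15.5] 0.0677
hold [-5.7  1.9 15.8] 0.0677
hold [-5.7  2.  15.8] 0.0677
up 33.42 [ 0.4975 -0.0365  0.1194] [-0.4  0.8  0.1] 0.5
back 34.2 [0.4863 0.1324 0.1988] [-0.3 -0.5  0.6] 0.4
top3 stone z median at 3 spots [np.float64(0.0709), np.float64(0.0708), np.float64(0.0706)]
top4 stone z median at 3 spots [np.float64(0.0709), np.float64(0.0709), np.float64(0.0708)]
```

View pics/w4.png

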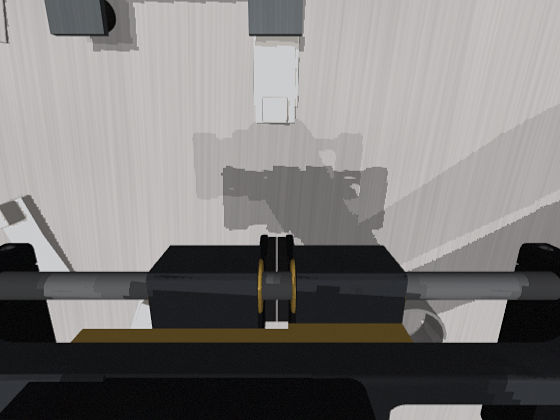

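The view after the press matches the one before: block at (275,109) and ear edge at row 35. Under 15.5 N the ear sank no more than 0.2 mm. Before handing in I'll compare slab position against the start.

Run:
```python
from h import *
from cell import manip
for n in("top0","top3","top4"):
    s=dict(np.load(f"pics/{n}.npz")); W=world(s); m=np.zeros((420,560),np.uint8)
    m[130:270,340:550]=abs(W[130:270,340:550,2]-.072)<.006; m=cv2.morphologyEx(m,cv2.MORPH_OPEN,np.ones((7,7)))
    print(n,[np.round(x,4) for x in rectw(s,m,.072)])
g=[cv2.cvtColor(np.load(f"pics/{n}.npz")["img"],cv2.COLOR_RGB2GRAY)[150:260,400:545].astype(np.float32) for n in("top0","top4")]
print("slab shift px (2.2 mm/px)",cv2.phaseCorrelate(*g))
print("packer end beside wedge, y rel foot:",((ray(dict(np.load("pics/w4.npz")),[(296,122)],.008)[0,:2]-foot)@yd).round(4))
manip.hand_in(); print(manip.get_obs()["time_s"])
```

```text
top0 [array([ 0.5936, -0.1963], dtype=float32), np.float32(0.2955), np.float32(0.2113), array([ 0.0642, -0.9979], dtype=float32)]
top3 [array([ 0.5938, -0.1963], dtype=float32), np.float32(0.2959), np.float32(0.2113), array([ 0.0632, -0.998 ], dtype=float32)]
top4 [array([ 0.5938, -0.1964], dtype=float32), np.float32(0.2951), np.float32(0.2114), array([ 0.062 , -0.9981], dtype=float32)]
slab shift px (2.2 mm/px) ((-0.018894338405317512, -0.03300286718089751), 1.0110194778442383)
packer end beside wedge, y rel foot: 0.1014
the job is handed in; nothing more can be done
the job is handed in; nothing more can be done
```

The job is done and handed in, at about 34 s on the robot's clock. I slid the larger packer under the short foot and let go. I then pushed the nearest wedge in on top of it, thin end first, and released it at a push of about 9.7 N. Last, I pressed the ear with about 15.5 N for over 0.8 s.

**What the last checks showed:**
- **Press test:** the ear gave 0.2 mm or less under the press.
- **Slab:** it shifted by less than 0.3 mm from start to finish, and its top stayed at the same height before and after the press.
- **Wedge:** it looked unchanged after the press, with the foot on the taper where it is about 6 mm thick.
- **Packer:** after I let go of it, the foot was about 23 mm inside its leading end and about 3 mm off its centre line.

**What disagreed or is uncertain:**
- **Ear position:** the wrist camera put the ear's outer edge about 4 mm further out than my slab estimate. That is within the margins for the packer, wedge and press point.
- **Packer's final position:** my last reading put its outer end at 101 mm from the foot, against 87 mm before the wedge went in. I took it from one pixel that was probably on the wedge's end and did not check it further.
- **Push force:** the 9.7 N includes perhaps 1 N of friction, because the gripper was pressing the wedge down with about 3 N.

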